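# Take the battery pack out of the field oscilloscope

### The job

The handheld oscilloscope lies on its screen. Slide the small flush lock in its finger recess to the other end of its slot, push the battery cover fully open, then lift the battery pack out by its grip rib and set it down, not dropped, flat and rib up, lengthwise in the empty parts tray. Leave the side cutters and the screwdriver where they lie.

Things in the scene. Friction and masses are not known exactly. Their poses are not given: they have to be found in the camera images.
- scope: handheld oscilloscope lying screen down, fixed; grey shell 170 (x) x 236 (y) mm, black rubber corners, metal probe sockets on its +y end. Origin: centre of its underside; upper face flat at z 58 mm. Two black guide rails along y at x = +-56 to +-67 mm stand 8 mm above the face, y = -62 to +104 mm.
- bay (a point): centre of the battery bay's floor (x 0, y -18, z 16 mm of the oscilloscope): a well 106 (x) x 68 (y) mm, 42 mm deep below the upper face, under the cover; axes as the oscilloscope's.
- recess (a point): centre of the lock's finger recess at the level of the upper face (x -4, y -92, z 58 mm of the oscilloscope, same axes). The recess is 56 (x) x 32 (y) mm and 7 mm deep. A small white dot on the face beside it marks the open (+x) end.
- lock_knob (a point): centre of the top of the lock's black ribbed knob, 8 (x) x 15 (y) mm, which rises 7 mm from the recess floor to the level of the upper face; push its side with a fingertip lowered into the recess. Locked, it leaves about 30 mm of empty recess on its -x side.
- lock (a joint): travel of the lock along the oscilloscope's +x axis, m: 0 locked, 0.012 open (end stop). About 1.5 N of friction; it stays where it is left. Its bolt stops the cover from moving until the lock is open.
- cover_bar (a point): centre of the top of the raised thumb bar on the battery cover, 46 (x) x 8 (y) mm; its top is 11 mm, the cover plate 4 mm above the upper face. With the cover shut the bar stands at x 0, y -50 mm in the oscilloscope's frame. The grey cover is 119 (x) x 82 (y) mm, its edge 10 mm to -y of the bar's centre.
- cover (a joint): travel of the battery cover along the oscilloscope's +y axis, m: 0 shut, 0.076 fully open (end stop), where the bay is wholly free. About 2 N of friction; it stays where it is left.
- pack: battery pack on the bay's floor, axes along the bay's, 3 mm clearance all round: black block 100 (x) x 62 (y) x 26 mm with a grip rib in the middle of its top, 14 (x) x 40 (y) mm and 12 mm high, so the rib's top is at z 38 mm. Origin: centre of its underside. About 0.2 kg. Grip the rib across its x faces.
- tray: empty black parts tray, loose, 158 (x) x 118 (y) mm over the rim, 49 mm high, inside 144 x 104 mm, its floor 28 mm above its origin (centre of its underside). The pack fits lengthwise, its x along the tray's x, either way round.
- side_cutters: side cutters with red handles, 47 x 130 x 14 mm, on the worktop to the right of the tray; leave alone
- driver: small black screwdriver, 12 x 154 x 12 mm, on the worktop to the left of the oscilloscope; leave alone

How it is judged:
On the way, in this order (a step that is already met when the one before it is completed fails the run):
1. the lock has been slid to its open end (value of joint lock above 0.01 m), for 0.1 s.
2. the battery cover has been pushed fully open (value of joint lock above 0.01 m and value of joint cover above 0.07 m), for 0.1 s.
At the end, for the whole second after the job is handed in: lock at its open end (over 10 of 12 mm), cover fully open (over 70 of 76 mm), the pack at rest flat on the floor of the tray, rib up (within 0.1 rad), lengthwise (within 0.35 rad) and within 35 mm of the tray's middle, the tray standing flat on the worktop (all of step 2 and horizontal distance between pack and tray below 0.035 m and z of pack in the frame of tray between 0.024 and 0.032 m and angle between each of pack, tray's own z axis and vertical below 0.1 rad and height (world z) of tray below 0.01 m and angle between the x axis of pack and the x axis of tray, either way round below 0.35 rad and linear speed of pack below 0.02 m/s); the robot touches nothing.
It fails at once if the pack was let go over the tray more than 20 mm above its floor (horizontal distance between pack and tray below 0.09 m and z of pack in the frame of tray above 0.048 m and contact force between the fingers and pack below 0.05 N).
It fails at once if the side cutters moved more than 30 mm (distance of side_cutters from where it was at the start of the episode above 0.03 m).
It fails at once if the screwdriver moved more than 30 mm (distance of driver from where it was at the start of the episode above 0.03 m).
It also fails if it takes over 48 s, if anything falls off the work surface, if the arm or the gripper's body presses on something with over 40 N, if the wrist force passes 120 N, or if a joint passes its speed limit or range.

### The arm

A 6-joint arm with a two-finger parallel gripper is mounted at the origin on a cart in front of the work surface, level with it; the furniture and walls round the work are solid. World frame = base frame: x ahead of the robot, y to its left, z up, the work surface at z = 0. Lengths are in m, angles in rad, forces in N, time in s.
With the tool pointing down it reaches from about 0.3 to 0.875 m from the base axis. Payload 6.4 kg.
Tool frame: the origin (TCP) lies between the finger pads; the fingertips stand 11 mm ahead of it and the grasp point (between the pads) lies 8 mm behind it; z points along the fingers, y is the line along which they close (so a half turn about z gives the same grasp; the last joint's range is limited). The gripper opens to 85 mm and grips with 20 to 120 N. Pads are 22 mm wide; open, the fingers measure 114 mm over their backs; the gripper's body (76 mm by 85 mm) begins 54 mm behind the grasp point. The pads swing forward as they close: fully open they stand 13 mm farther back than shut.
Start: joints at [-1.363, 0.181, 1.607, -0, 1.354, -0.206], TCP at [0.231, -0.526, 0.242] pointing down, gripper open.
Joint ranges: [-2.99, 2.99], [-0.89, 2.07], [0.3, 2.58], [-1.14, 4.28], [0, 2.63], [-3.12, 3.12]. Speed limits (rad/s): [2.57, 2.57, 3.01, 3.14, 3.14, 3.14].

### API

Orientations are given as a rotation vector (axis times angle).
In Python, from rig import readout, optics, hand_in gives the robot as it stands.
- The arm moves only by the shell command python3 -m creep [OPENING] [FORCE], which reads ROWS from standard input. ROWS is a JSON list of rows, 1 to 5 of them, each of 4 numbers: dx, dy, dz in units of 20 mm, then a turn about the tool's z in rad; each row shifts and turns the commanded pose from where the row before left it, along the tool's axes as they then stand; what a row does not reach is not made up. A row lasts 1/12 s, in which the tool goes at most 0.0417 m and 0.125 rad, less where a joint would pass 70% of its speed; a pose out of reach is approached as far as the arm can. OPENING is the opening from 0.0 (shut) to 1.0 (fully open), set as the command begins (- or left out keeps the last). The fingers move at their own pace and stop on an object; FORCE is the grip in N (left out, the last holds). Time passes only in rows, so rows that do not move let the fingers close. It prints the time, the measured TCP pose, the force, the opening and the grip force at its end. Input that does not fit is refused with a message, and nothing moves.
- readout.read_state(): the state, without advancing time (a new reading comes with each control period).
- optics.read_camera(name): name is "scene" or "top"; returns a dict with "img" (420x560x3 uint8, blue, green, red), "mtx" (3x3 intrinsics, pixels), "dist" ([k1, k2, p1, p2, k3] as OpenCV has them; the pictures are not rectified), "xyz" and "rotation" of the camera in the world. Camera axes: x right, y down, z forward; pixel columns grow to the right and rows downward; lengths in m; the calibration is good to about 2 mm. A picture is of the moment at which its call begins. There is no depth.
- hand_in(): hands the job in; it is judged then, once.
The state is a dict: "time_s": time; "qpos": joint angles; "qd": joint speeds; "joint_torque": joint torques, N m; "tool_pos": TCP position; "orientation": TCP orientation; "force": force on the tool from outside, world axes, zero at the start; "torque": the same for the moment, N m; "finger_gap": opening from 0.0 (shut) to 1.0 (fully open); "grasp_force": force on a finger pad.
Only numpy, scipy, OpenCV 4.12 (cv2) and the standard library are available. Lean on these libraries where they do the work, as an engineer would, in place of code of your own. Each camera call takes 0.05 s, during which the arm holds its last target. There are 200 camera calls.

## Working session

There is one attempt and no reset: what is moved stays moved. The work goes in short steps, Python scripts to look and compute and a shell command to move; the robot and the scene stay as the last step left them, time stands still between calls to the robot, and variables do not carry over. Pictures are saved under pics/ and viewed, at most 12 in all, crops included, and the job is handed in when it is done.

```bash
mkdir -p pics; ls; python3 - <<'E'
from rig import readout, optics
import cv2,numpy as np
s=readout.read_state(); print(s)
for n in("scene","top"):
    c=optics.read_camera(n); cv2.imwrite(f"pics/{n}0.png",c["img"]); np.savez(f"{n}0.npz",**c)
    print(n,c["mtx"],c["dist"],c["xyz"],c["rotation"])
E
```

```text
pics
{'time_s': 0.0, 'qpos': array([-1.36333105e+00,  1.81573852e-01,  1.60801351e+00, -5.52361067e-06,
        1.35379957e+00, -2.06306554e-01]), 'qd': array([-0.00026926, -0.00015411,  0.00164018,  0.00127234,  0.00038258,
       -0.00113651]), 'joint_torque': array([ 9.08985953e-05, -4.44871902e+01, -3.51337302e+01, -3.25584115e-04,
        8.97633639e-03, -6.73002816e-06]), 'tool_pos': array([ 0.23108539, -0.52593259,  0.24136303]), 'orientation': array([-3.07284284e+00, -6.44957931e-01,  1.00984373e-05]), 'force': array([-0.3152834 , -0.13969523, -0.29751847]), 'torque': array([-0.01948042,  0.03743069,  0.00135157]), 'grasp_force': 0.0, 'finger_gap': 0.9990390915747824}
scene [[443.42542459   0.         283.16459351]
 [  0.         443.42542459 213.11054304]
 [  0.           0.           1.        ]] [-0.08610064  0.          0.          0.          0.        ] [1.22131135 0.03769811 1.1326656 ] [-1.89858311 -1.83973364  0.56883887]
top [[440.43495704   0.         279.0229538 ]
 [  0.         440.43495704 213.22793328]
 [  0.           0.           1.        ]] [-0.04219755  0.          0.          0.          0.        ] [0.41817403 0.06930401 1.12869938] [-2.18602449  2.17662496 -0.06688391]
```

View pics/scene0.png

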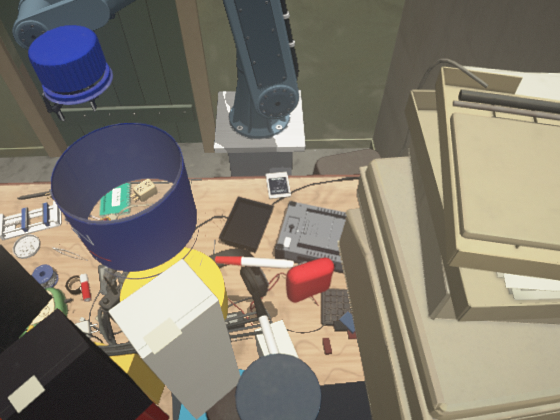

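View pics/top0.png

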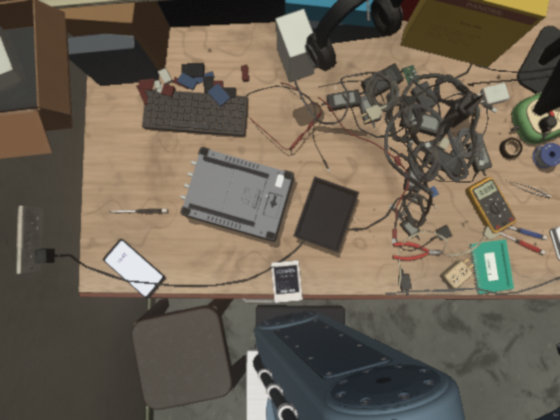

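The top view shows the scope at about (238,195), its +y end (sockets) on the left, the tray at (327,215), cutters at (412,250) and the driver at (140,211). The scene view shows the tray at (245,222) and the scope, partly hidden, at (310,235).

```bash
python3 - <<'E'
import cv2,numpy as np
t=np.load("top0.npz")["img"]; s=np.load("scene0.npz")["img"]
a=cv2.resize(t[140:260,170:370],None,fx=4,fy=4,interpolation=cv2.INTER_CUBIC)
cv2.imwrite("pics/topc.png",a)
b=cv2.resize(s[180:290,210:360],None,fx=5,fy=5,interpolation=cv2.INTER_CUBIC)
cv2.imwrite("pics/scenec.png",b)
E
```

```text
(no output)
```

View pics/topc.png

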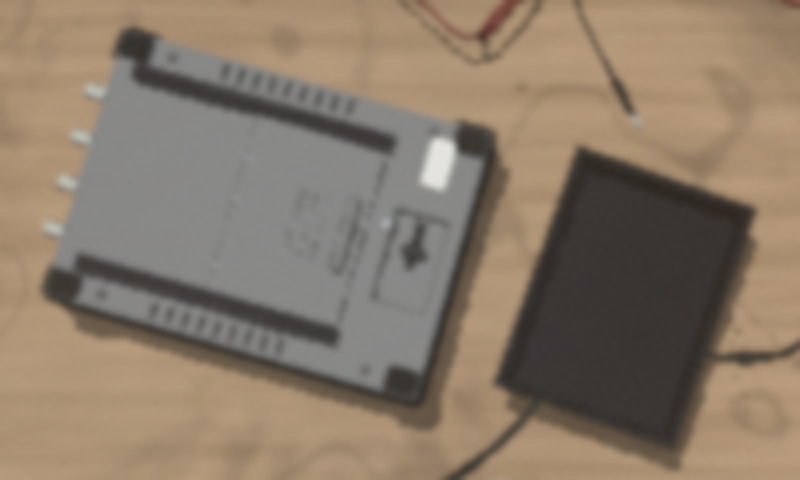

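View pics/scenec.png

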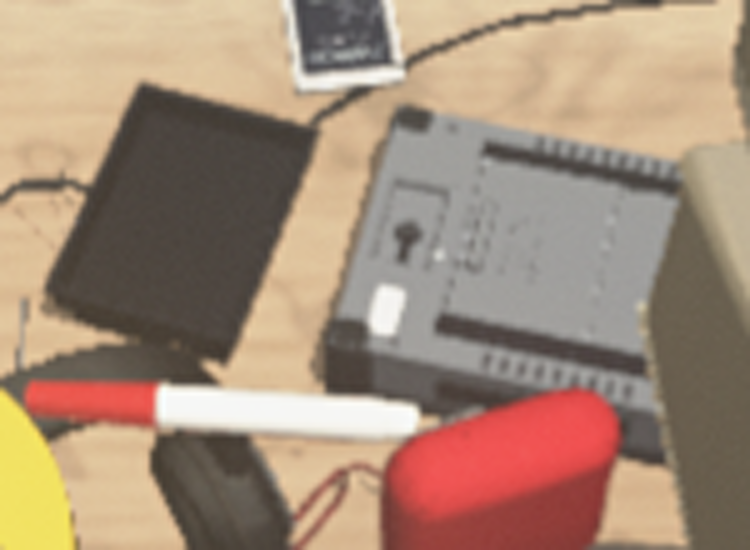

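The crops show the following.
- **Top:** rails at (135,72)-(395,145) and (77,262)-(338,337), recess at (372..450, 208..312), white dot at (386,222). The dot is on the world +x side, so scope x is roughly world x with a yaw of about -16°.
- **Scene:** the rails' -y ends are at (485,150) and (440,325), and the dot is at (440,255). All four tray corners are visible.

```bash
cat > h.py <<'E'
import cv2,numpy as np
from scipy.spatial.transform import Rotation as R
def rays(c,p):
    p=np.asarray(p,float).reshape(-1,1,2)
    q=cv2.undistortPoints(p,c["mtx"],c["dist"]).reshape(-1,2)
    return R.from_rotvec(c["rotation"]).apply(np.c_[q,np.ones(len(q))]) if np.size(c["rotation"])==3 else np.c_[q,np.ones(len(q))]@np.asarray(c["rotation"]).T
def onz(c,p,z):
    d=rays(c,p); return c["xyz"]+d*((z-c["xyz"][2])/d[:,2])[:,None]
def tri(ca,pa,cb,pb):
    out=[]
    for a,b in zip(rays(ca,pa),rays(cb,pb)):
        s=np.linalg.lstsq(np.c_[a,-b],cb["xyz"]-ca["xyz"],rcond=None)[0]
        A=ca["xyz"]+a*s[0];B=cb["xyz"]+b*s[1]; out.append(np.r_[(A+B)/2,np.linalg.norm(A-B)])
    return np.array(out)
def proj(c,P):
    r=R.from_rotvec(c["rotation"]).inv()
    return cv2.projectPoints(np.asarray(P,float),r.as_rotvec(),-r.apply(c["xyz"]),c["mtx"],c["dist"])[0].reshape(-1,2)
E
python3 - <<'E'
from h import *
np.set_printoptions(precision=4,suppress=True)
for n,(x0,y0,x1,y1) in dict(top=(170,140,370,260),scene=(210,190,350,280)).items():
    im=np.load(n+"0.npz")["img"][y0:y1,x0:x1]
    k=4; im=cv2.resize(im,None,fx=k,fy=k,interpolation=cv2.INTER_CUBIC)
    g=cv2.cvtColor(im,cv2.COLOR_BGR2GRAY); 
    for nm,m,mn in(("dark",g<95,300),("white",g>180,20)):
        for ct in cv2.findContours(m.astype(np.uint8),cv2.RETR_EXTERNAL,cv2.CHAIN_APPROX_NONE)[0]:
            a=cv2.contourArea(ct)
            if a<mn: continue
            b=cv2.boxPoints(cv2.minAreaRect(ct)); f=lambda p:(p+.5)/k-.5+[x0,y0]
            mo=cv2.moments(ct); cen=np.array([mo['m10'],mo['m01']])/mo['m00']
            print(n,nm,a/16,"cen",f(cen),"box",f(b).round(1).tolist())
E
```

```text
top dark 31.96875 cen [273.2937 201.6628] box [[270.1, 195.8], [275.6, 195.6], [276.0, 206.2], [270.5, 206.4]]
top dark 3322.40625 cen [326.1184 216.498 ] box [[280.8, 259.3], [315.0, 174.3], [379.9, 200.4], [345.7, 285.4]]
top dark 1177.40625 cen [246.4823 217.1043] box [[178.6, 217.4], [200.3, 144.6], [299.6, 174.3], [277.8, 247.1]]
top dark 357.84375 cen [229.1451 163.6662] box [[196.0, 156.9], [200.9, 145.3], [268.9, 174.1], [263.9, 185.7]]
top dark 27.40625 cen [293.5648 144.7444] box [[288.5, 148.7], [297.4, 138.1], [299.4, 139.9], [290.5, 150.4]]
top white 1.90625 cen [182.6687 196.4706] box [[181.2, 196.7], [181.5, 195.6], [184.0, 196.2], [183.8, 197.3]]
top white 2.03125 cen [186.0122 184.866 ] box [[184.7, 184.7], [185.3, 183.7], [187.4, 185.2], [186.8, 186.1]]
top white 73.71875 cen [279.1015 180.5497] box [[274.2, 185.5], [277.8, 173.4], [284.2, 175.4], [280.6, 187.4]]
top white 1.78125 cen [189.7449 173.5446] box [[188.4, 173.7], [188.8, 172.7], [191.0, 173.4], [190.7, 174.4]]
top white 1.90625 cen [193.1113 162.1059] box [[191.7, 162.1], [192.0, 161.2], [194.5, 162.1], 
[... 1467 characters left out ...]
 [209.6, 279.4]]
scene white 61.8125 cen [286.8456 241.4203] box [[282.0, 245.8], [284.9, 235.5], [291.5, 237.4], [288.6, 247.7]]
scene white 2.9375 cen [297.484  230.5133] box [[296.1, 230.6], [297.6, 229.1], [298.9, 230.4], [297.4, 231.9]]
scene white 362.34375 cen [216.2328 234.7759] box [[202.0, 221.2], [225.1, 215.9], [232.8, 249.1], [209.6, 254.4]]
scene white 1095.90625 cen [268.8893 244.4064] box [[231.0, 210.2], [284.7, 200.3], [296.8, 265.9], [243.0, 275.8]]
scene white 914.875 cen [324.8751 198.361 ] box [[292.9, 189.6], [349.4, 189.6], [349.4, 211.1], [292.9, 211.1]]
scene white 967.46875 cen [236.8113 198.6684] box [[209.6, 189.6], [291.1, 189.6], [291.1, 217.6], [209.6, 217.6]]
```

```bash
python3 - <<'E'
from h import *
np.set_printoptions(precision=4,suppress=True)
T=dict(np.load("top0.npz"));S=dict(np.load("scene0.npz"))
print("label,dot",tri(T,[[279.1,180.55],[266.1,195.1]],S,[[286.85,241.42],[297.48,230.51]]))
k=8;x0,y0,x1,y1=170,140,370,260
g=cv2.cvtColor(cv2.resize(T["img"][y0:y1,x0:x1],None,fx=k,fy=k,interpolation=cv2.INTER_CUBIC),cv2.COLOR_BGR2GRAY)
f=lambda p:(np.asarray(p)+.5)/k-.5+[x0,y0]
def comp(poly,th):
    m=np.zeros_like(g); cv2.fillPoly(m,[np.array(poly)*2],1)
    cs=cv2.findContours(((g<th)&(m>0)).astype(np.uint8),cv2.RETR_EXTERNAL,cv2.CHAIN_APPROX_NONE)[0]
    return max(cs,key=cv2.contourArea)
rc=[];ends=[]
for nm,poly in(("+x",[(160,62),(410,130),(405,165),(150,95)]),("-x",[(95,250),(350,320),(345,355),(90,285)])):
    r=cv2.minAreaRect(comp(poly,90)); b=f(cv2.boxPoints(r)); w=onz(T,b,.066)[:,:2]
    e=sorted(w.tolist(),key=lambda p:p[1]); e=np.array(e)
    a,bb=e[:2].mean(0),e[2:].mean(0); ends.append(a); d=(bb-a)/np.linalg.norm(bb-a)
    print(nm,"-y end",a,"dir",d,"len",np.linalg.norm(bb-a),"w",min(r[1])/k); rc.append(d)
d=sum(rc)/2; v=ends[0]-ends[1]; print("sep",np.linalg.norm(v), "xdir deg",np.degrees(np.arctan2(v[1],v[0])),"ydir->yaw",np.degrees(np.arctan2(d[1],d[0]))-90)
# tray rim corners: quads in both views
def quad(c,th,x0,y0,x1,y1,pt):
    gg=cv2.cvtColor(cv2.resize(c["img"][y0:y1,x0:x1],None,fx=8,fy=8,interpolation=cv2.INTER_CUBIC),cv2.COLOR_BGR2GRAY)
    m=cv2.morphologyEx((gg<th).astype(np.uint8),cv2.MORPH_OPEN,np.ones((61,61)))
    ct=max(cv2.findContours(m,cv2.RETR_EXTERNAL,cv2.CHAIN_APPROX_NONE)[0],key=cv2.contourArea)
    h=cv2.approxPolyN(ct,4).reshape(-1,2) if hasattr(cv2,"approxPolyN") else cv2.boxPoints(cv2.minAreaRect(ct))
    p=(h+.5)/8-.5+[x0,y0]; return p
qt=quad(T,85,290,170,365,262,0); qs=quad(S,85,212,190,280,258,0)
print(qt.tolist(),qs.tolist())
wt=onz(T,qt,.049);ws=onz(S,qs,.049);print(wt,ws)
cen=lambda w:w[:,:2].mean(0); print(cen(wt),cen(ws))
o=[np.argmin(np.linalg.norm(ws[:,:2]-a[:2],axis=1)) for a in wt]; print(tri(T,qt,S,qs[o]))
E
```

```text
label,dot [[0.5738 0.0782 0.0579 0.0022]
 [0.5378 0.11   0.0574 0.0019]]
+x -y end [0.5845 0.1062] dir [0.2656 0.9641] len 0.15222335696167133 w 4.904354572296143
-x -y end [0.4662 0.1397] dir [0.2735 0.9619] len 0.15597909173336952 w 4.988366603851318
sep 0.12296624335376137 xdir deg -15.796820491222888 ydir->yaw -15.638939799180747
[[361.6875, 192.9375], [338.4375, 254.3125], [291.9375, 238.4375], [314.3125, 176.1875]] [[273.4375, 205.8125], [253.9375, 253.9375], [215.4375, 239.8125], [237.8125, 196.6875]]
[[ 0.5451 -0.1244  0.049 ]
 [ 0.3942 -0.0664  0.049 ]
 [ 0.4324  0.0473  0.049 ]
 [ 0.5863 -0.0077  0.049 ]] [[ 0.4424  0.0418  0.049 ]
 [ 0.6065 -0.0162  0.049 ]
 [ 0.5572 -0.1264  0.049 ]
 [ 0.4049 -0.0662  0.049 ]]
[ 0.4895 -0.0378] [ 0.5028 -0.0418]
[[ 0.547  -0.1282  0.0323  0.0015]
 [ 0.3938 -0.0679  0.0344  0.0006]
 [ 0.4325  0.0444  0.0351  0.0051]
 [ 0.5906 -0.0137  0.0205  0.0079]]
```

```bash
cat >> h.py <<'E'
yaw=-0.2737; ux=np.array([np.cos(yaw),np.sin(yaw)]); uy=np.array([-ux[1],ux[0]]); O=np.array([.5422,.1827])
def loc(w): w=np.atleast_2d(w)[:,:2]-O; return np.c_[w@ux,w@uy]
def wor(x,y): return O+x*ux+y*uy
E
python3 - <<'E'
from h import *
np.set_printoptions(precision=4,suppress=True)
T=dict(np.load("top0.npz"));S=dict(np.load("scene0.npz"))
for nm,c,off,k,pts in(("T",T,[170,140],4,[(395,208),(450,222),(430,312),(372,298),(386,222),(413,245),(410,265),(418,225)]),("S",S,[210,180],5,[(448,190),(398,182),(378,262),(440,255),(406,240),(407,228)])):
    p=(np.array(pts)+.5)/k-.5+off
    print(nm,loc(onz(c,p,.058))*1000)
I=T["img"].copy(); I=cv2.resize(I[140:260,170:370],None,fx=4,fy=4,interpolation=cv2.INTER_CUBIC)
def dr(P,z,col):
    P=np.array([[*wor(x/1e3,y/1e3),z/1e3] for x,y in P]); q=(proj(T,P)-[170,140]+.5)*4-.5
    cv2.polylines(I,[q.round().astype(int)],True,col,1)
R_=lambda cx,cy,w,h:[(cx-w/2,cy-h/2),(cx+w/2,cy-h/2),(cx+w/2,cy+h/2),(cx-w/2,cy+h/2)]
dr(R_(-4,-92,56,32),58,(0,0,255));dr(R_(2,-92,8,15),58,(0,255,0));dr(R_(0,-50,46,8),69,(255,0,0))
dr(R_(61.5,21,11,166),66,(0,255,255));dr(R_(-61.5,21,11,166),66,(0,255,255));dr(R_(0,0,170,236),58,(255,0,255))
cv2.imwrite("pics/ov.png",I)
import numpy as np
# tool deltas
from rig import readout
s=readout.read_state(); Rt=R.from_rotvec(s["orientation"])
print(s["tool_pos"],Rt.as_matrix())
E
```

```text
T [[  24.921   -73.3307]
 [  25.8499 -108.0437]
 [ -30.4685 -111.4423]
 [ -31.9455  -75.0972]
 [  15.1405  -70.418 ]
 [   6.0855  -90.1883]
 [  -6.1977  -91.807 ]
 [  18.7236  -89.7424]]
S [[ -28.9114  -77.0253]
 [ -27.3404 -106.7734]
 [  29.5104 -105.0986]
 [  16.2741  -71.6492]
 [  11.0104  -92.952 ]
 [   2.8146  -94.2793]]
[ 0.2311 -0.526   0.2415] [[ 0.9156  0.4021 -0.0003]
 [ 0.4021 -0.9156  0.0015]
 [ 0.0003 -0.0015 -1.    ]]
```

View pics/ov.png

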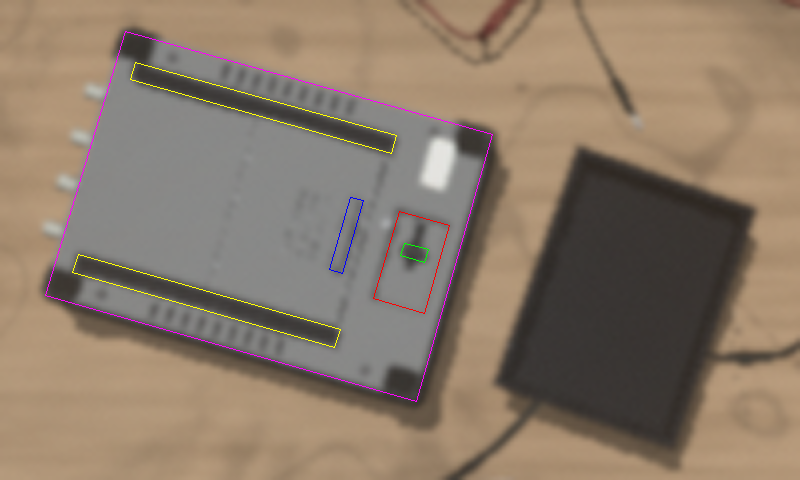

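The overlay matches the rails, shell, recess and slot to about 1 px: scope origin (0.542, 0.183), yaw -0.274. I'll start by turning the tool to the scope's axes.

```bash
echo '[[0,0,0,0.125],[0,0,0,0.125],[0,0,0,0.125],[0,0,0,0.125],[0,0,0,0.1]]' | python3 -m creep 0.6 20; echo '[[0,0,0,0.0875],[0,0,0,0]]' | python3 -m creep
cat >> h.py <<'E'
def go(x,y,z):
    "tool-axis shift to bring TCP to scope-frame x,y (m), world z"
    from rig import readout
    s=readout.read_state(); M=R.from_rotvec(s["orientation"]).as_matrix(); w=np.r_[wor(x,y),z]
    d=M.T@(w-s["tool_pos"]); h=np.arctan2(M[1,0],M[0,0])
    print("shift tool",d.round(4),"heading-yaw",round(h-yaw,4),"loc",loc(s["tool_pos"]).round(4),"z",s["tool_pos"][2].round(4),"F",s["force"].round(2),"gap",round(s["finger_gap"],3),"t",s["time_s"],"q6",s["qpos"][5].round(2))
E
python3 -c "
from h import *
go(-.017,-.1228,.12)"
```

```text
time_s: 0.52
tool_pos: [0.2312, -0.5261, 0.2417]
orientation: [-3.126, 0.302, 0.001]
force: [0.2, -0.1, -0.5]
finger_gap: 0.599
grasp_force: 0.0
time_s: 0.68
tool_pos: [0.2312, -0.5262, 0.2418]
orientation: [-3.111, 0.433, 0.0]
force: [-0.0, -0.0, 0.3]
finger_gap: 0.599
grasp_force: 0.0
shift tool [ 0.0889 -0.6439  0.1223] heading-yaw -0.0031 loc [[-0.1079 -0.7666]] z 0.2418 F [-0.02 -0.04  0.32] gap 0.599 t 0.6833 q6 0.48
```

Units first: shifts go in units of 20 mm. So -0.04 m is -2, 0.0055 m is 0.275.

```bash
echo '[[0.275,-2,0,0],[0.275,-2,0,0],[0.275,-2,0,0],[0.275,-2,0,0],[0.275,-2,0,0]]' | python3 -m creep >/dev/null; echo '[[0.275,-2,0,0],[0.275,-2,0,0],[0.275,-2,0,0],[0.275,-2,0,0],[0.275,-2,0,0]]' | python3 -m creep >/dev/null; echo '[[0.275,-2,0,0],[0.275,-2,0,0],[0.275,-2,0,0],[0.275,-2,0,0],[0.275,-2,0,0]]' | python3 -m creep; echo '[[0,-1.25,1.5,0],[0,0,2,0],[0,0,1.5,0],[0,0,0,0]]' | python3 -m creep
python3 - <<'E'
from h import *
go(-.017,-.1228,.12)
from rig import optics
c=optics.read_camera("scene"); cv2.imwrite("pics/s2.png",cv2.resize(c["img"][150:290,200:390],None,fx=4,fy=4,interpolation=cv2.INTER_CUBIC))
E
```

```text
time_s: 1.93
tool_pos: [0.4731, 0.031, 0.2423]
orientation: [3.113, -0.423, 0.001]
force: [0.7, -0.3, 0.1]
finger_gap: 0.6
grasp_force: 0.0
time_s: 2.27
tool_pos: [0.4747, 0.0543, 0.1361]
orientation: [3.113, -0.422, -0.019]
force: [-1.7, 0.1, 0.0]
finger_gap: 0.599
grasp_force: 0.0
shift tool [ 0.0136 -0.019   0.0159] heading-yaw 0.0042 loc [[-0.0303 -0.1419]] z 0.1361 F [-1.66  0.05  0.05] gap 0.599 t 2.2667 q6 1.71
```

```bash
echo '[[0.675,-0.95,0.8,0],[0,0,0.75,0],[0,0,0,0]]' | python3 -m creep; python3 -c "
from h import *
go(-.017,-.1228,.08)"
```

```text
time_s: 2.57
tool_pos: [0.498, 0.0675, 0.1113]
orientation: [3.112, -0.427, -0.001]
force: [-1.3, -0.9, -0.4]
finger_gap: 0.599
grasp_force: 0.0
shift tool [-0.0056 -0.0001  0.0313] heading-yaw 0.0013 loc [[-0.0114 -0.1229]] z 0.1113 F [-1.33 -0.88 -0.39] gap 0.599 t 2.5667 q6 1.74
```

View pics/s2.png

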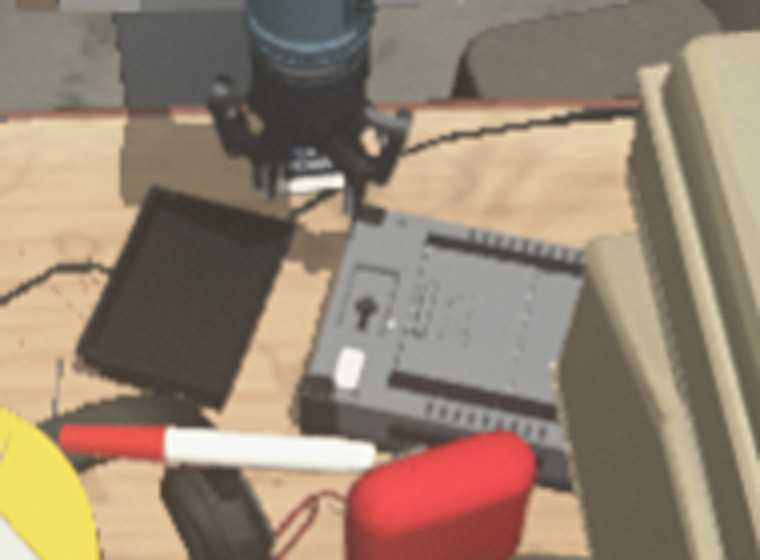

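The gripper is open, with its right finger heading toward the recess, at crop (355,200). The knob is at (367,310) and nothing is in the way. I'll lower it and settle.

To row units: 0.02 m is 1.

```bash
echo '[[0,0,1,0],[0,0,0,0],[0,0,0,0]]' | python3 -m creep; python3 -c "
from h import *
go(-.017,-.1228,.075)"
```

```text
time_s: 2.82
tool_pos: [0.4978, 0.0671, 0.0925]
orientation: [3.112, -0.429, -0.0]
force: [0.6, -0.5, 1.0]
finger_gap: 0.602
grasp_force: 0.0
shift tool [-0.0055 -0.0005  0.0175] heading-yaw -0.0001 loc [[-0.0115 -0.1233]] z 0.0925 F [ 0.57 -0.47  0.99] gap 0.602 t 2.8167 q6 1.74
```

To row units: 0.0175 m is 0.875, -0.0055 m is -0.275.

```bash
echo '[[-0.275,0,0.875,0],[0,0,0.3,0],[0,0,0,0]]' | python3 -m creep; echo '[[0,0,0.1,0],[0,0,0.1,0]]' | python3 -m creep | grep -E 'pos|^force'; echo '[[0,0,0.1,0],[0,0,0,0]]' | python3 -m creep| grep -E 'pos|^force'; python3 -c "
from h import *
go(-.017,-.1228,.06)"
```

```text
time_s: 3.07
tool_pos: [0.4917, 0.069, 0.0679]
orientation: [3.112, -0.429, -0.002]
force: [-0.0, -0.2, 0.8]
finger_gap: 0.599
grasp_force: 0.0
tool_pos: [0.4934, 0.0689, 0.0649]
force: [0.4, 0.2, 0.3]
tool_pos: [0.4926, 0.069, 0.0619]
force: [-0.0, -0.2, -0.5]
shift tool [ 0.     -0.      0.0019] heading-yaw -0.0 loc [[-0.017  -0.1228]] z 0.0619 F [-0.04 -0.22 -0.48] gap 0.604 t 3.4 q6 1.74
```

```bash
for i in 1 2 3; do echo '[[0,0,0.05,0],[0,0,0,0]]' | python3 -m creep| grep -E 'tool_pos|^force'; done
```

```text
tool_pos: [0.4924, 0.0691, 0.0608]
force: [0.3, -0.4, 1.2]
tool_pos: [0.4923, 0.0691, 0.0597]
force: [-0.6, -0.7, 0.6]
tool_pos: [0.4925, 0.0691, 0.0588]
force: [-0.4, 0.5, -0.0]
```

```bash
for i in 1 2 3; do echo '[[0,0,0.05,0],[0,0,0,0]]' | python3 -m creep| grep -E 'tool_pos|^force'; done
```

```text
tool_pos: [0.4926, 0.0691, 0.0587]
force: [-3.1, -0.5, 11.1]
tool_pos: [0.4927, 0.0692, 0.0586]
force: [-7.1, -0.6, 19.1]
tool_pos: [0.4928, 0.0692, 0.0585]
force: [-12.8, -0.5, 29.6]
```

To row units: -0.004 m is -0.2, 0.003 m is 0.15.

```bash
echo '[[0,0,-0.2,0],[0.15,0,0,0],[0.15,0,0,0]]' | python3 -m creep| grep -E 'tool_pos|^force';  echo '[[0.15,0,0,0],[0.15,0,0,0],[0,0,0,0]]' | python3 -m creep| grep -E 'tool_pos|^force'; python3 -c "
from h import *
go(-.001,-.1228,.06)"
```

```text
tool_pos: [0.4984, 0.0675, 0.0599]
force: [-1.7, 0.6, 1.0]
tool_pos: [0.5043, 0.0657, 0.0593]
force: [-0.4, 0.5, 0.4]
shift tool [ 0.0039 -0.0001 -0.0007] heading-yaw -0.0003 loc [[-0.0049 -0.1229]] z 0.0593 F [-0.44  0.46  0.43] gap 0.595 t 4.9 q6 1.74
```

```bash
for i in 1 2 3 ; do echo '[[0.1,0,0,0],[0,0,0,0]]' | python3 -m creep| grep -E 'tool_pos|^force'; done; python3 -c "
from h import *
go(-.001,-.1228,.06)"
```

```text
tool_pos: [0.5059, 0.0652, 0.0594]
force: [-0.3, 0.4, -0.6]
tool_pos: [0.5078, 0.0647, 0.0596]
force: [-1.4, -0.2, -0.6]
tool_pos: [0.5087, 0.0645, 0.0595]
force: [-5.0, 1.6, 2.8]
shift tool [-0.0007 -0.0001 -0.0005] heading-yaw 0.0003 loc [[-0.0003 -0.1229]] z 0.0595 F [-5.03  1.57  2.79] gap 0.596 t 5.4 q6 1.74
```

Resistance builds exactly where the end stop was predicted. I'll press a little more, then back off and lift.

```bash
echo '[[0.15,0,0,0],[0,0,0,0]]' | python3 -m creep| grep -E 'tool_pos|^force'; echo '[[-0.25,0,0,0],[0,0,-1,0],[0,0,-0.5,0],[0,0,0,0]]' | python3 -m creep| grep -E 'tool_pos|^force'; python3 -c "
from h import *
go(0,-.1045,.074)"
```

```text
tool_pos: [0.509, 0.0645, 0.0588]
force: [-12.1, 2.8, 8.1]
tool_pos: [0.5105, 0.0645, 0.0926]
force: [1.0, 0.2, 0.6]
shift tool [-0.0016 -0.0179  0.0186] heading-yaw -0.0 loc [[ 0.0015 -0.1224]] z 0.0926 F [1.03 0.15 0.56] gap 0.597 t 5.9 q6 1.74
```

To row units: -0.018 m is -0.9, 0.01 m is 0.5.

```bash
echo '[[-0.075,-0.9,0.5,0],[0,0,0.5,0],[0,0,0,0]]' | python3 -m creep| grep -E 'tool_pos|^force'; echo '[[0,-0.3,0,0],[0,-0.3,0,0],[0,-0.3,0,0],[0,-0.3,0,0]]' | python3 -m creep | grep -E 'tool_pos|^force'; python3 -c "
from h import *
go(0,-.018,.072)"
```

```text
tool_pos: [0.51, 0.0828, 0.0678]
force: [-0.4, -0.5, -0.1]
tool_pos: [0.5179, 0.1057, 0.0698]
force: [-0.7, -1.3, -1.2]
shift tool [ 0.0026 -0.0627 -0.0022] heading-yaw -0.0001 loc [[-0.0026 -0.0807]] z 0.0698 F [-0.75 -1.3  -1.24] gap 0.602 t 6.4833 q6 1.82
```

To row units: -0.008 m is -0.4, 0.002 m is 0.1.

```bash
echo '[[0.1,-0.4,-0.05,0],[0,-0.4,0,0],[0,-0.4,0,0],[0,-0.4,0,0],[0,-0.4,0,0]]' | python3 -m creep | grep -E 'tool_pos|^force'; echo '[[0,-0.4,0,0],[0,-0.4,0,0],[0,-0.15,0,0],[0,0,0,0]]' | python3 -m creep | grep -E 'tool_pos|^force';python3 -c "
from h import *
go(0,-.018,.072)"
```

```text
tool_pos: [0.5312, 0.1444, 0.0711]
force: [0.9, -2.9, 0.6]
tool_pos: [0.5356, 0.1629, 0.0707]
force: [0.2, -0.8, -0.4]
shift tool [ 0.001  -0.0028 -0.0013] heading-yaw 0.0009 loc [[-0.001  -0.0208]] z 0.0707 F [ 0.21 -0.82 -0.38] gap 0.598 t 7.2333 q6 1.93
```

```bash
for i in 1 2 3; do echo '[[0,-0.15,0,0],[0,0,0,0]]' | python3 -m creep | grep -E 'tool_pos|^force';done; python3 -c "
from h import *
go(0,-.018,.072)"
```

```text
tool_pos: [0.5361, 0.1651, 0.0706]
force: [-0.6, -0.1, -0.2]
tool_pos: [0.5369, 0.1678, 0.0706]
force: [-0.2, 0.2, -0.2]
tool_pos: [0.5379, 0.1707, 0.0707]
force: [-0.4, -0.1, -0.1]
shift tool [ 0.0009  0.0053 -0.0013] heading-yaw -0.0001 loc [[-0.0009 -0.0127]] z 0.0707 F [-0.36 -0.06 -0.05] gap 0.602 t 7.7333 q6 1.94
```

```bash
python3 - <<'E'
from rig import optics
import cv2,numpy as np
for n,(x0,y0,x1,y1) in dict(scene=(240,180,360,280)).items():
    c=optics.read_camera(n); a=cv2.resize(c["img"][y0:y1,x0:x1],None,fx=5,fy=5,interpolation=cv2.INTER_CUBIC)
    cv2.imwrite("pics/s3.png",a)
E
```

```text
(no output)
```

View pics/s3.png

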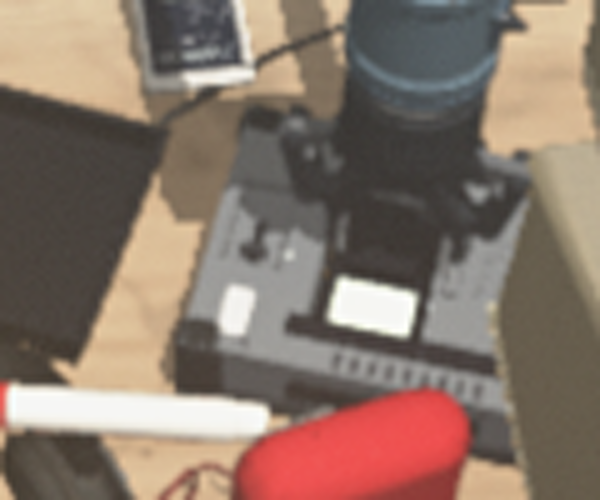

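The view shows the knob nearer the dot at (258,240), the bay open with the pack and its white label between x 320 and 430, and the cover's edge at about 430. No end-stop force has been felt yet, so I'll keep pushing.

```bash
for i in 1 2 3 4; do echo '[[0,-0.1,0,0],[0,0,0,0]]' | python3 -m creep | grep -E 'tool_pos|^force';done
```

```text
tool_pos: [0.5385, 0.1726, 0.0708]
force: [-1.1, -0.9, -0.1]
tool_pos: [0.5388, 0.1737, 0.0707]
force: [-2.6, -4.5, 1.1]
tool_pos: [0.5389, 0.174, 0.0707]
force: [-5.3, -13.3, 4.0]
tool_pos: [0.539, 0.1742, 0.0708]
force: [-8.3, -20.7, 8.4]
```

The end stop is reached. I'll retreat, lift, move aside over the tray side, turn a quarter turn and look.

```bash
echo '[[0,0.5,0,0],[0,0.5,-1,0],[0,0,-2,0],[0,0,-2,0],[0,2,0,0]]' | python3 -m creep | grep -E 'tool_pos|^force'; echo '[[0,2,0,0],[0,2,0,0],[0,2,0,0],[0,2,0,0],[0,0,0,-0.125]]' | python3 -m creep >/dev/null;  echo '[[0,0,0,-0.125],[0,0,0,-0.125],[0,0,0,-0.125],[0,0,0,-0.125],[0,0,0,-0.125]]' | python3 -m creep >/dev/null; echo '[[0,0,0,-0.125],[0,0,0,-0.125],[0,0,0,-0.125],[0,0,0,-0.125],[0,0,0,-0.125]]' | python3 -m creep >/dev/null; echo '[[0,0,0,-0.125],[0,0,0,-0.071],[0,0,0,0]]' | python3 -m creep 0.5 | grep -E 'tool_pos|^force'
python3 - <<'E'
from h import *
from rig import optics
go(0,-.018,.12)
ims=[]
for n,(x0,y0,x1,y1) in dict(top=(190,140,300,255),scene=(255,190,365,275)).items():
    c=optics.read_camera(n);np.savez(n+"1.npz",**c); a=cv2.resize(c["img"][y0:y1,x0:x1],(396*1,int(396*(y1-y0)/(x1-x0))),interpolation=cv2.INTER_CUBIC)
    ims.append(cv2.copyMakeBorder(a,0,420-a.shape[0],0,0,cv2.BORDER_CONSTANT))
cv2.imwrite("pics/b.png",np.hstack(ims))
E
```

```text
tool_pos: [0.5304, 0.1246, 0.1799]
force: [2.3, -0.9, 1.6]
tool_pos: [0.4811, -0.0334, 0.1711]
force: [0.2, -0.1, 0.5]
shift tool [0.2066 0.0009 0.0512] heading-yaw 1.5735 loc [[-0.0004 -0.2246]] z 0.1711 F [ 0.18 -0.11  0.5 ] gap 0.5 t 10.3667 q6 -0.05
```

View pics/b.png

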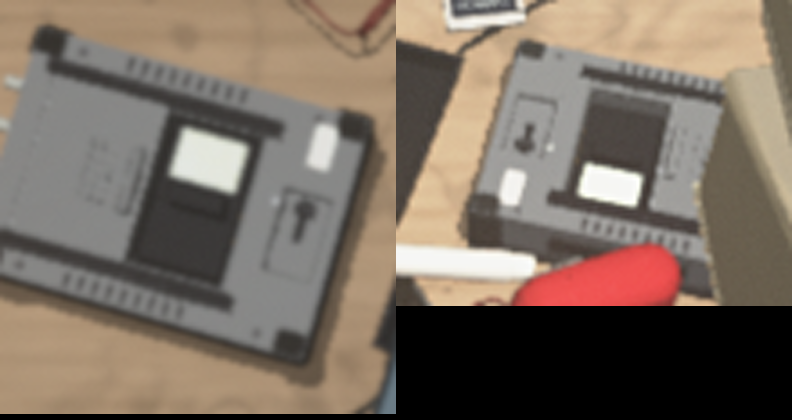

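The bay is fully open and the knob sits at the dot end. The pack's rib is at crop (197,204) in the left (top) view, and its white label at (208,160) in the top view and (610,184) in the scene view. I'll triangulate the label for height and place the rib.

```bash
python3 - <<'E'
from h import *
np.set_printoptions(precision=4,suppress=True)
T=dict(np.load("top1.npz"));S=dict(np.load("scene1.npz"));C=[]
for c,(x0,y0,x1,y1) in((T,(234,172,262,196)),(S,(303,233,327,248))):
    k=8;g=cv2.cvtColor(cv2.resize(c["img"][y0:y1,x0:x1],None,fx=k,fy=k,interpolation=cv2.INTER_CUBIC),cv2.COLOR_BGR2GRAY)
    ct=max(cv2.findContours((g>140).astype(np.uint8),cv2.RETR_EXTERNAL,cv2.CHAIN_APPROX_NONE)[0],key=cv2.contourArea)
    r=cv2.minAreaRect(ct); m=cv2.moments(ct); C.append((np.array([m['m10'],m['m01']])/m['m00']+.5)/k-.5+[x0,y0])
    if c is T:
        b=onz(T,(cv2.boxPoints(r)+.5)/k-.5+[x0,y0],.042); print("label corners loc",loc(b)*1e3)
t=tri(T,[C[0]],S,[C[1]]); print(t,loc(t)*1e3)
f=lambda u,v:((u+.5)/3.6-.5+190,(v+.5)/3.6-.5+140)
print("rib pts",loc(onz(T,[f(170,192),f(225,205),f(220,218),f(168,205)],.054))*1e3)
print("bay",loc(onz(T,[f(172,115),f(262,140),f(218,285),f(127,258)],.058))*1e3)
E
```

```text
label corners loc [[ 12.7711   6.8511]
 [ 48.867    7.145 ]
 [ 48.7051 -41.3886]
 [ 12.6657 -41.5719]]
[[0.5666 0.1565 0.0446 0.002 ]] [[ 30.5789 -18.5769]]
rib pts [[  0.9571   0.526 ]
 [  2.6718 -38.1107]
 [ -6.8132 -37.3154]
 [ -7.9771  -0.671 ]]
bay [[ 51.7328  13.5758]
 [ 51.9803 -50.3362]
 [-51.2388 -49.121 ]
 [-50.578   15.4286]]
```

```bash
echo '[[2.05,0,0,0],[2.05,0,0,0],[2.05,0,0,0],[2.05,0,0,0],[2.05,0,1.5,0]]' | python3 -m creep >/dev/null; echo '[[0,0.05,1,0],[0,0,1,0],[0,0,0,0],[0,0,0,0]]' | python3 -m creep | grep -E 'tool_pos|^force'; python3 -c "
from h import *
go(0,-.018,.0565)"
```

```text
tool_pos: [0.5341, 0.1566, 0.1053]
force: [-0.2, 0.2, -0.0]
shift tool [0.0094 0.0009 0.0487] heading-yaw 1.5698 loc [[-0.0008 -0.0274]] z 0.1053 F [-0.19  0.18 -0.04] gap 0.501 t 11.2167 q6 0.35
```

To row units: 0.02 m is 1, 0.015 m is 0.75.

```bash
echo '[[0.475,0.05,0.75,0],[0,0,1,0],[0,0,0,0]]' | python3 -m creep|grep -E 'tool_pos|^force'; echo '[[0,0,0.5,0],[0,0,0,0],[0,0,0,0]]' | python3 -m creep | grep -E 'tool_pos|^force'; python3 -c "
from h import *
go(0,-.018,.0565)"
```

```text
tool_pos: [0.5376, 0.1649, 0.0699]
force: [-1.2, 0.1, -0.5]
tool_pos: [0.539, 0.165, 0.062]
force: [0.7, 0.6, 0.1]
shift tool [-0.0001 -0.0017  0.0055] heading-yaw 1.5701 loc [[ 0.0017 -0.0179]] z 0.062 F [0.74 0.65 0.14] gap 0.501 t 11.7167 q6 0.36
```

To row units: 0.003 m is 0.15, 0.002 m is 0.1.

```bash
echo '[[0,-0.075,0.15,0],[0,0,0.1,0],[0,0,0,0]]' | python3 -m creep|grep -E 'tool_pos|^force'; echo '[[0,0,0,0],[0,0,0,0],[0,0,0,0],[0,0,0,0],[0,0,0,0]]' | python3 -m creep 0.0 40; echo '[[0,0,0,0],[0,0,0,0],[0,0,0,0]]' | python3 -m creep
```

```text
tool_pos: [0.5371, 0.1657, 0.0563]
force: [-0.3, -0.1, 0.9]
time_s: 12.38
tool_pos: [0.5375, 0.1658, 0.0566]
orientation: [2.503, 1.898, 0.001]
force: [-0.2, -1.0, 3.2]
finger_gap: 0.146
grasp_force: 40.7
time_s: 12.63
tool_pos: [0.5376, 0.1657, 0.0566]
orientation: [2.503, 1.898, 0.001]
force: [0.5, -1.1, 4.4]
finger_gap: 0.147
grasp_force: 41.0
```

Units first: shifts go in units of 20 mm. So -0.02 m is -1, -0.015 m is -0.75.

```bash
echo '[[0,0,-0.25,0],[0,0,-0.5,0],[0,0,-0.75,0],[0,0,-1,0],[0,0,-1,0]]' | python3 -m creep; echo '[[0,0,-1,0],[0,0,0,0],[0,0,0,0]]' | python3 -m creep;  python3 - <<'E'
from h import *
from rig import optics,readout
for n,(x0,y0,x1,y1) in dict(scene=(210,160,370,275)).items():
    c=optics.read_camera(n); cv2.imwrite("pics/l.png",cv2.resize(c["img"][y0:y1,x0:x1],None,fx=4,fy=4,interpolation=cv2.INTER_CUBIC))
s=readout.read_state();M=R.from_rotvec(s["orientation"]).as_matrix()
tc=np.array([.493,-.038,.146]); print(M.T@(tc-s["tool_pos"]), "heading",np.arctan2(M[1,0],M[0,0]),"target",-.356+np.pi/2)
E
```

```text
time_s: 13.05
tool_pos: [0.536, 0.1657, 0.1264]
orientation: [-2.502, -1.897, 0.003]
force: [0.2, 0.9, -3.3]
finger_gap: 0.143
grasp_force: 40.1
time_s: 13.3
tool_pos: [0.5377, 0.1658, 0.1471]
orientation: [2.503, 1.897, 0.003]
force: [-1.2, 0.4, -2.3]
finger_gap: 0.152
grasp_force: 40.1
[-0.20790781  0.01296151 -0.00031177] heading 1.2972964636286823 target 1.2147963267948967
```

View pics/l.png

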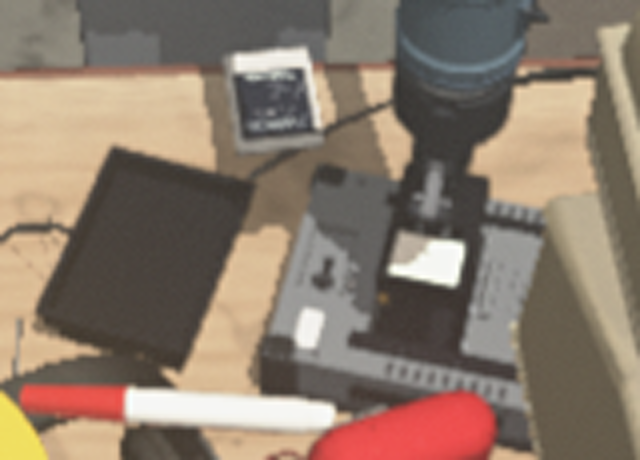

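The pack is lifted and hangs level in the grip. I'll carry it to the tray.

To row units: -0.035 m is -1.75, -0.02 m is -1.

```bash
echo '[[-1,0,0,0],[-1.75,0.1,0,0],[-1.75,0.15,0,0],[-1.75,0.15,0,0],[-1.75,0.15,0,0]]' | python3 -m creep >/dev/null; echo '[[-1.5,0.1,0,0],[-0.9,0,0,0],[0,0,0,0.082],[0,0,0,0],[0,0,0,0]]' | python3 -m creep; python3 - <<'E'
from h import *
from rig import optics,readout
ims=[]
for n,(x0,y0,x1,y1) in dict(top=(280,165,380,265),scene=(205,180,305,280)).items():
    c=optics.read_camera(n); ims.append(cv2.resize(c["img"][y0:y1,x0:x1],None,fx=4,fy=4,interpolation=cv2.INTER_CUBIC))
cv2.imwrite("pics/p.png",np.hstack(ims))
s=readout.read_state();M=R.from_rotvec(s["orientation"]).as_matrix()
tc=np.array([.493,-.038,.146]); print(M.T@(tc-s["tool_pos"]), "heading",np.arctan2(M[1,0],M[0,0]))
E
```

```text
time_s: 14.18
tool_pos: [0.4924, -0.0379, 0.1447]
orientation: [-2.576, -1.794, 0.002]
force: [-1.1, 0.6, -2.6]
finger_gap: 0.141
grasp_force: 40.1
[-0.00059346  0.00026678 -0.0007625 ] heading 1.2178241722180068
```

View pics/p.png

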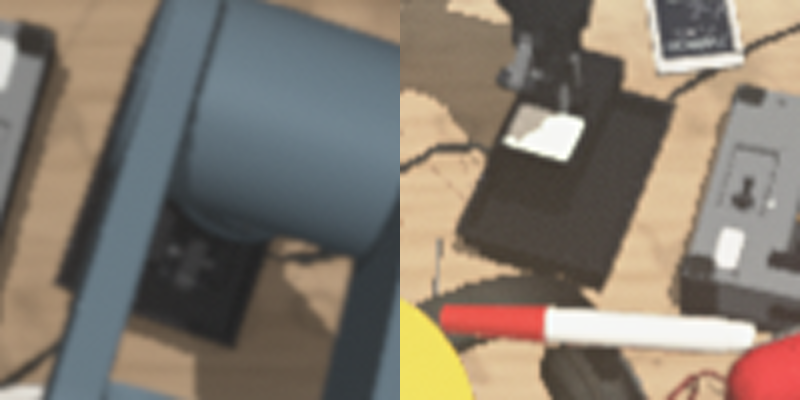

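The pack hangs above the tray, lengthwise, in both views. I'll lower it and then feel for the floor.

To row units: 0.02 m is 1, 0.015 m is 0.75.

```bash
echo '[[0,0,1,0],[0,0,1,0],[0,0,0.75,0],[0,0,0.5,0],[0,0,0,0]]' | python3 -m creep|grep -E 'tool_pos|^force'; for i in 1 2 3 4 5; do echo '[[0,0,0.09,0],[0,0,0,0]]' | python3 -m creep|grep -E 'tool_pos|^force'; done
```

```text
tool_pos: [0.4917, -0.0368, 0.0788]
force: [-0.6, -0.1, -2.4]
tool_pos: [0.4941, -0.038, 0.0799]
force: [-0.2, -0.5, -2.6]
tool_pos: [0.4941, -0.0382, 0.0782]
force: [0.2, 0.2, -2.8]
tool_pos: [0.4936, -0.0381, 0.076]
force: [0.2, 1.0, -2.7]
tool_pos: [0.4934, -0.0381, 0.0738]
force: [0.4, -0.5, -2.8]
tool_pos: [0.4933, -0.038, 0.0719]
force: [-0.1, -0.7, -2.3]
```

```bash
for i in 1 2 3; do echo '[[0,0,0.06,0],[0,0,0,0]]' | python3 -m creep|grep -E 'tool_pos|^force'; done
```

```text
tool_pos: [0.4934, -0.038, 0.0707]
force: [-0.8, -0.4, -1.9]
tool_pos: [0.4934, -0.038, 0.0696]
force: [-0.2, -0.2, -3.0]
tool_pos: [0.4936, -0.0381, 0.0687]
force: [-0.2, -0.4, -2.1]
```

```bash
for i in 1 2; do echo '[[0,0,0.04,0],[0,0,0,0]]' | python3 -m creep|grep -E 'tool_pos|^force'; done
```

```text
tool_pos: [0.4937, -0.0381, 0.0686]
force: [-3.8, 0.1, 6.8]
tool_pos: [0.4937, -0.0381, 0.0686]
force: [-8.1, 0.9, 14.9]
```

Contact comes at exactly the predicted height (TCP 0.0686). I'll relieve the load, release and leave.

To row units: -0.001 m is -0.05.

```bash
echo '[[0,0,-0.05,0],[0,0,0,0]]' | python3 -m creep|grep -E 'tool_pos|^force'; echo '[[0,0,0,0],[0,0,0,0],[0,0,0,0],[0,0,0,0],[0,0,0,0]]' | python3 -m creep 0.45; echo '[[0,0,-0.5,0],[0,0,-1.5,0],[0,0,-2,0],[0,0,-2,0],[0,0,-1.5,0]]' | python3 -m creep|grep -E 'tool_pos|^force'; echo '[[-2,0,0,0],[-2,0,0,0],[-2,0,0,0],[-2,0,0,0],[-2,0,0,0]]' | python3 -m creep >/dev/null; echo '[[0,0,0,0],[0,0,0,0],[0,0,0,0],[0,0,0,0]]' | python3 -m creep
python3 - <<'E'
from h import *
from rig import optics
ims=[]
for n,(x0,y0,x1,y1) in dict(top=(170,150,370,260),scene=(200,170,360,270)).items():
    c=optics.read_camera(n); np.savez(n+"2.npz",**c);a=cv2.resize(c["img"][y0:y1,x0:x1],(500,500*(y1-y0)//(x1-x0)),interpolation=cv2.INTER_CUBIC)
    ims.append(a)
cv2.imwrite("pics/f.png",np.vstack(ims))
E
```

```text
tool_pos: [0.4939, -0.0382, 0.0686]
force: [-1.4, 0.6, 5.8]
time_s: 16.95
tool_pos: [0.4935, -0.0381, 0.0679]
orientation: [-2.579, -1.794, 0.0]
force: [0.3, 0.7, -0.2]
finger_gap: 0.449
grasp_force: 0.0
tool_pos: [0.4942, -0.0382, 0.222]
force: [1.3, -0.0, 0.2]
time_s: 18.12
tool_pos: [0.4242, -0.2244, 0.2182]
orientation: [-2.578, -1.795, -0.001]
force: [-0.2, 0.3, 0.6]
finger_gap: 0.453
grasp_force: 0.0
```

View pics/f.png

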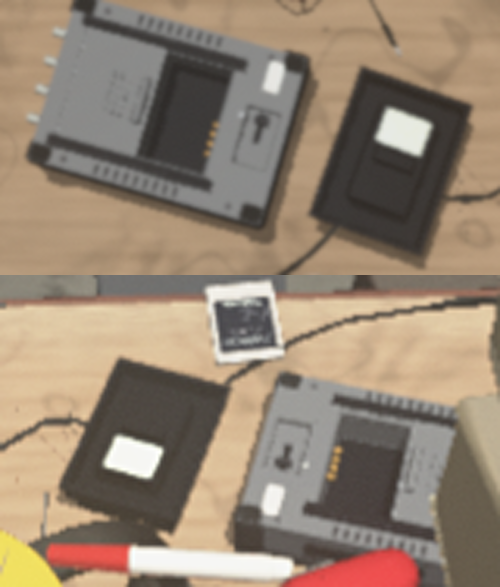

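The pack lies centred, flat and rib up in the tray, at (393,160) in the upper (top) view. The bay is empty, the cover is open, and the knob is at the dot end.

```bash
python3 -c "
from rig import hand_in; print(hand_in())"
```

```text
the job is handed in; nothing more can be done
None
```

I slid the lock open, pushed the cover to its end stop, set the pack down flat, rib up and lengthwise in the tray, and handed the job in at about 18 s of the 48 s; the result of the judging was not shown, and the tool was never near the cutters or the driver, though I took no final picture of them.

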